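# Press a printed nozzle home with a drilled platen on a guide rod

### The arm

A 6-joint arm with a two-finger parallel gripper is mounted at the origin on the work surface. World frame = base frame: x ahead of the robot, y to its left, z up, the work surface at z = 0. Lengths are in mm, angles in rad, forces in N, time in s.
With the tool pointing down it reaches from about 300 to 775 mm from the base axis. Payload 14.6 kg.
Tool frame: the origin (TCP) lies midway between the tips of the shut fingers; the grasp point (between the pads) lies 19 mm behind it (pinch_z is the distance from the TCP to the grasp point, in mm); z points along the fingers, y is the direction in which the jaws open and shut (so a half turn about z gives the same grasp; the last joint's range is limited). The gripper opens to 94 mm and grips with 3 to 60 N. Pads are 16 mm wide; open, the fingers measure 119 mm over their backs; the gripper's body (75 mm by 177 mm) begins 78 mm behind the grasp point.
Start: joints at [1.065, 0.3, 1.521, -0, 1.321, -0.067], TCP at [233.665, 497.885, 205.446] pointing down, gripper open.
Joint ranges: [-3.03, 3.03], [-0.79, 2.21], [0.23, 2.52], [-1.04, 4.18], [0, 3.07], [-2.55, 2.55]. Speed limits (rad/s): [2.22, 2.22, 2.57, 3.14, 3.14, 3.14].

### API

Orientations are given as [roll, pitch, yaw] about the fixed x, y, z axes, in that order (R = Rz(yaw) Ry(pitch) Rx(roll)).
In Python, from cell import read_state, camera, sign_off, pinch_z gives the robot as it stands. The module is installed in compiled form; this text tells all that it offers.
- The arm moves only by the tool servo_tool, never from a script. Its argument "series" is a list of rows, each a list of 6 numbers: the shift along the tool's x, y, z in cm, then the turn, a rotation vector about the tool's x, y, z in rad. In form: [[tx, ty, tz, rx, ry, rz], ...]. A call has exactly 10 rows; each row is the pose to reach, as a shift and turn from the pose commanded when the call began, along the tool's axes at that moment; what a row does not reach only later rows make up. A row lasts 1/12 s, in which the tool goes at most 41.7 mm and 7.16 degrees, less where a joint would pass 70% of its speed; a pose out of reach is approached as far as the arm can. A call with a gripper value outside its range is refused whole. "gripper" is the finger opening in cm, from 0 to 9.4, set as the call begins (left out, the last holds). The fingers move at their own pace and stop on an object; "grip_force" is the grip in N (left out, the last holds). Time passes only in rows, so rows that repeat a pose let the fingers close, or fill a call up. It gives the time, the measured TCP pose, the force and the opening at its end, in the units of the state.
- read_state(): the state, without advancing time (a new reading comes with each control period).
- camera(name): name is "scene" or "top" or "wrist"; returns a dict with "pixels" (400x640x3 uint8, red, green, blue), "fx", "fy", "cx", "cy" (pixels), "pose" (4x4, takes a point from camera to world coordinates); the wrist camera has in their place "mount" (4x4, takes a point from camera to tool coordinates, whose origin is the TCP and whose axes are the flange's). Camera axes: x right, y down, z forward; pixel columns grow to the right and rows downward; lengths in mm; the calibration is good to about 2 mm. A picture is of the moment at which its call begins: read the wrist's pose just before it. There is no depth.
- sign_off(): hands the job in, once; it reports no verdict.
The state is a dict: "clock": time; "joints": joint angles; "qd": joint speeds; "effort": joint torques, N m; "eef_pos": TCP position; "eef_rot": TCP orientation; "wrist_force": force on the tool from outside, world axes, zero at the start; "moment": the same for the moment, N m; "finger_gap": finger opening in mm.
Only numpy, scipy, OpenCV 4.12 (cv2) and the standard library are available. Lean on these libraries where they do the work, as an engineer would, in place of code of your own. Each camera call takes 0.05 s, during which the arm holds its last target.

### The job

Take the drilled aluminium platen by its square hub, thread it hub-up over the tall rod of the fixture and lower it squarely, without binding, onto the printed nozzle that sits tight on the rod. Push the nozzle down gently with the platen until it bottoms on its hidden stop, hold a firm push of about 15 N there for half a second (never more than 25 N), then let go and leave the platen lying flat on the nozzle. Leave the spare nozzle, the brush and the jar alone.

Things in the scene. Friction and masses are not known exactly. Their poses are not given: they have to be found in the camera images.
- platen_mid (a point): Centre (half-way up) of the loose aluminium platen: square flange 76 x 76 x 12 mm, on it a square hub 38 x 38 x 78 mm, 90 mm tall in all. Underside 45 mm below this point, hub top 45 mm above. z (up) is the axis of the round hole right through it; x and y run along the hub's sides. Grip two opposite hub flats near the top, about 25 mm above this point.
- platen: The same platen, 0.29 to 0.43 kg, standing flange down on the bench; origin at the centre of its underside, z up. The hole is 17.7 mm wide, countersunk by 3 mm at the bottom. With the nozzle home, the rod pokes at most 5 mm out of the hub's top, between the fingers.
- rod_tip (a point): Top end of the bright steel rod of the fixture, 185 mm above the bench. The rod is 16 mm thick, vertical, tapered over its last 5 mm to a 6 mm flat nose.
- fixture: Fixed fixture with all that it carries: dark steel base 130 x 130 x 20 mm, the rod in its middle and the nozzle on the rod. Origin at the underside of the base, below the rod; z up.
- nozzle: Grey printed nozzle, a blunt cone 66 mm tall, 68 mm wide below and 48 mm at its flat top, tight on the rod. Origin at the centre of its underside. A steady push of about 5 N moves it down; it stays where it is left, also under the platen's weight.
- spare: Bystander: loose spare nozzle of the same shape standing on the bench, origin at its underside.
- brush: Bystander: a hand brush lying on the bench.
- jar: Bystander: an amber jar 60 mm wide and 80 mm tall, origin at its underside.
- nozzle_top (a point): Centre of the nozzle's top face. Pushed down, it bottoms 5 to 40 mm below its start, on a rubber stop inside it that cannot be seen and whose height differs every time; it ends 90 to 125 mm above the bench. The stop yields about 0.2 mm per newton, so a push past 5 N that grows with travel means that it is home.

How it is judged (in metres and radians):
On the way, in this order (a step that is already met when the one before it is completed fails the run):
1. the platen is threaded upright on the rod, its underside at least 10 mm below the rod's tip (horizontal distance between platen_mid and rod_tip below 0.004 m and height (world z) of platen below 0.175 m and angle between platen's own z axis and vertical below 0.06 rad), for 0.1 s.
2. the nozzle is pressed against its stop: the platen pushes on it with more than 11 N for 0.15 s (contact force between platen and nozzle above 11 N and horizontal distance between platen_mid and rod_tip below 0.004 m and height (world z) of platen below 0.129 m), for 0.15 s.
At the end, for the whole second after the job is handed in: The platen rests at rest and flat (within 0.04 rad) on the pressed-home nozzle, its hole around the rod (axes within 4 mm), its underside 85 to 129 mm above the bench, its weight carried by the nozzle (horizontal distance between platen_mid and rod_tip below 0.004 m and angle between platen's own z axis and vertical below 0.04 rad and height (world z) of platen between 0.085 and 0.129 m and contact force between platen and nozzle above 0.8 N and linear speed of platen below 0.02 m/s); the robot touches nothing.
It fails at once if the platen pushes on the fixture, rod or nozzle with more than 25 N (contact force between platen and fixture above 25 N).
It fails at once if the robot itself touches the fixture, rod or nozzle (contact force between any of the fingers, the arm and fixture above 1 N).
It fails at once if the spare nozzle, the brush or the jar is moved by more than 20 mm (distance of any of spare, brush, jar from where it was at the start of the episode above 0.02 m).
It also fails if it takes over 70 s, if anything falls off the work surface, if the arm or the gripper's body presses on something with over 40 N, if the wrist force passes 120 N, or if a joint passes its speed limit or range.

## Working session

There is one attempt and no reset: what is moved stays moved. The work goes in short steps, Python scripts to look and compute and a tool call to move; the robot and the scene stay as the last step left them, time stands still between calls to the robot, and variables do not carry over. Pictures are saved under pics/ and viewed, and the job is handed in when it is done.

Besides the shell and the picture viewer there is one more tool, called after "Call:" by a JSON object that holds its "fn" and its "kwargs". servo_tool: Moves the arm, as the interface text tells. Its arguments: {"type":"object","properties":{"series":{"type":"array"},"gripper":{"type":"number"},"grip_force":{"type":"number"}},"required":["series"]}

```bash
mkdir -p pics; python3 - <<'E'
from cell import *
import cv2,pickle
print(read_state(),pinch_z)
for n in("scene","top","wrist"):
    c=camera(n); pickle.dump(c,open(f"pics/{n}0.pkl","wb"))
    cv2.imwrite(f"pics/{n}0.png",c["pixels"][:,:,::-1])
    print(n,c["fx"],c["fy"],c["cx"],c["cy"],(c["pose"] if "pose" in c else c["mount"]).round(4).tolist())
E
```

```text
{'clock': 0.0, 'joints': array([ 1.06539378e+00,  3.00489375e-01,  1.52158878e+00,  1.52665800e-05,
        1.32067840e+00, -6.66128837e-02]), 'qd': array([ 0.00116903, -0.00127318,  0.00096339,  0.00084608,  0.0007433 ,
       -0.00194336]), 'effort': array([-1.67504575e-03, -5.31813347e+01, -3.52729475e+01,  7.07414676e-02,
        2.44690699e-02, -7.86356213e-05]), 'eef_pos': array([233.5432379, 497.6655031, 204.8730432]), 'eef_rot': array([-3.14043232e+00, -9.22279947e-05,  2.70279914e+00]), 'wrist_force': array([ 0.07876035,  0.43642402, -0.63343144]), 'moment': array([ 0.02099743, -0.032658  , -0.03528057]), 'finger_gap': 93.95210784766263} 18.8
scene 364.87542924944785 364.87542924944785 318.6673424667148 200.69217736364612 [[0.5665, 0.6996, -0.4355, 1052.7143], [0.8239, -0.4904, 0.2841, -287.1647], [-0.0148, -0.5197, -0.8542, 997.2659], [0.0, 0.0, 0.0, 1.0]]
top 403.97555532606856 403.97555532606856 316.35029936039024 201.3384115457767 [[0.0039, -0.9943, 0.1066, 509.3546], [-1.0, -0.0041, -0.0018, -11.5483], [0.0023, -0.1066, -0.9943, 1168.9668], [0.0, 0.0, 0.0, 1.0]]
wrist 275.6967366371162 275.6967366371162 317.96697595055093 200.60490641972575 [[-0.0009, -0.968, -0.2509, 73.4129], [1.0, -0.0009, 0.0002, 0.1103], [-0.0005, -0.2509, 0.968, -177.8846], [0.0, 0.0, 0.0, 1.0]]
```

View pics/scene0.png

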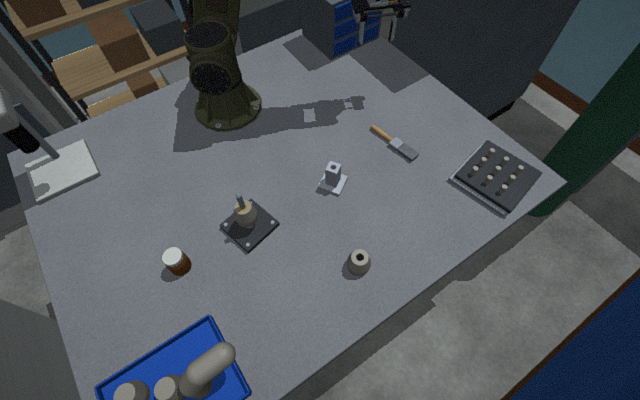

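View pics/top0.png

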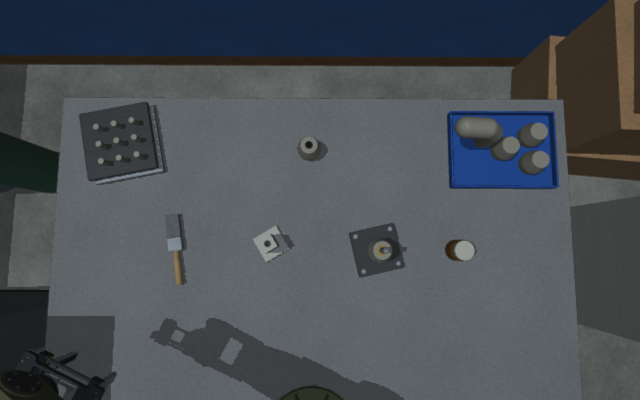

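View pics/wrist0.png

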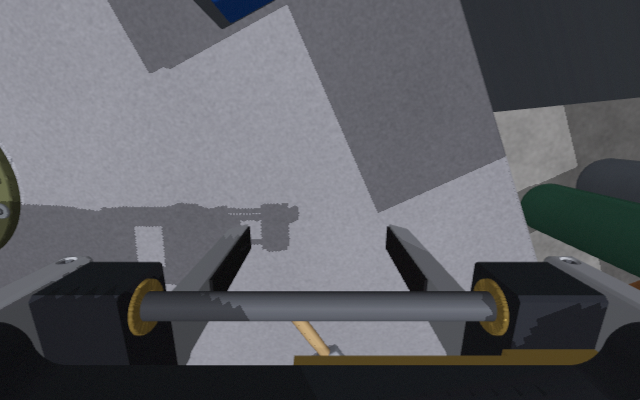

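The top view shows the platen at about (270,243), the fixture at (378,250) with its rod tip near (386,250), the jar at (460,250), the spare at (310,148) and the brush at (175,245). I'll zoom in to measure.

```bash
python3 - <<'E'
import cv2,pickle,numpy as np
t=pickle.load(open("pics/top0.pkl","rb"))["pixels"][:,:,::-1]; s=pickle.load(open("pics/scene0.pkl","rb"))["pixels"][:,:,::-1]
f=lambda im,x,y,w,h,k:cv2.resize(im[y:y+h,x:x+w],None,fx=k,fy=k,interpolation=cv2.INTER_CUBIC)
a=np.hstack([f(t,240,212,60,60,6.5),f(t,345,218,60,60,6.5)])
b=np.hstack([f(s,305,145,60,60,6.5),f(s,215,185,70,70,390/70)])
cv2.imwrite("pics/zt.png",np.clip(a*1.4,0,255));cv2.imwrite("pics/zs.png",np.clip(b*1.4,0,255))
E
```

```text
[ WARN:0@0.053] global loadsave.cpp:1063 imwrite_ Unsupported depth image for selected encoder is fallbacked to CV_8U.
```

View pics/zt.png

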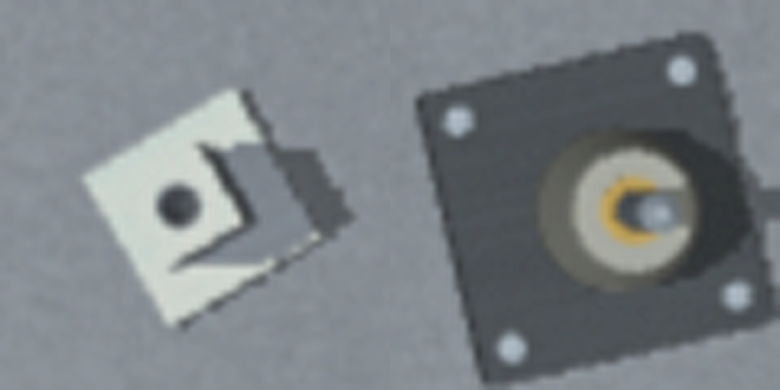

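View pics/zs.png

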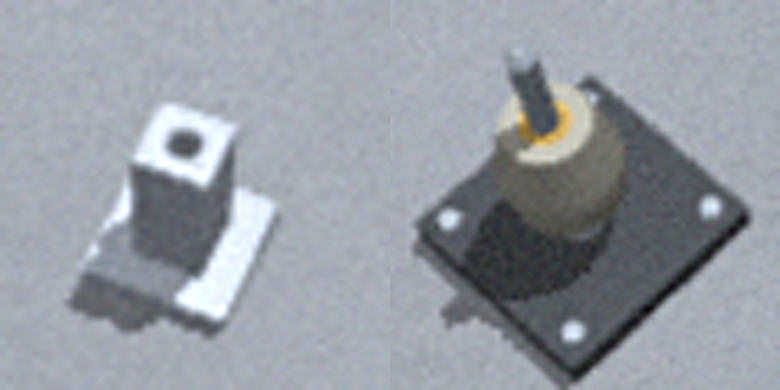

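```bash
cat > h.py <<'E'
import numpy as np,pickle,cv2
from scipy.optimize import least_squares
from scipy.spatial.transform import Rotation as R
def proj(c,P,pose=None):
    T=c["pose"] if pose is None else pose
    p=(np.asarray(P,float)-T[:3,3])@T[:3,:3]
    return np.stack([c["fx"]*p[:,0]/p[:,2]+c["cx"],c["fy"]*p[:,1]/p[:,2]+c["cy"]],1)
def wpose(c,st):
    # tool -> world
    T=np.eye(4);T[:3,:3]=R.from_euler("xyz",st["eef_rot"]).as_matrix();T[:3,3]=st["eef_pos"];return T@c["mount"]
def ray(c,px,z,pose=None):
    T=c["pose"] if pose is None else pose
    d=T[:3,:3]@np.array([(px[0]-c["cx"])/c["fx"],(px[1]-c["cy"])/c["fy"],1]);return T[:3,3]+d*(z-T[2,3])/d[2]
E
python3 - <<'E'
from h import *
t=pickle.load(open("pics/top0.pkl","rb"));s=pickle.load(open("pics/scene0.pkl","rb"))
def u(p,x0,y0,k): p=np.array(p,float);return (p+.5)/k-.5+[x0,y0]
# platen
tc=u([(83,178),(240,88),(322,237),(172,325)],240,212,6.5);th=u([(179,206)],240,212,6.5)
sc=u([(132,165),(165,103),(238,125),(210,186)],305,145,6.5);sh=u([(185,143)],305,145,6.5)
print("platen hole top,scene",ray(t,th[0],90),ray(s,sh[0],90)," flange centre",np.mean([ray(t,p,12) for p in tc],0),"hub",np.mean([ray(s,p,90) for p in sc],0))
for nm,c,P,z in(("tflange",t,tc,12),("shub",s,sc,90)):
    Q=np.array([ray(c,p,z) for p in P])
    for i in range(4):
        d=Q[(i+1)%4]-Q[i];print(nm,np.linalg.norm(d).round(1),np.degrees(np.arctan2(d[1],d[0])).round(1))
# rod
print("rod",ray(t,u((265,213),345,218,6.5),185),ray(s,u((127,52),215,185,390/70),185))
B=u([(68,121),(292,70),(347,295),(122,348)],345,218,6.5);print("bolts",np.mean([ray(t,p,21) for p in B],0))
C=u([(28,97),(318,32),(383,322),(97,385)],345,218,6.5);Q=np.array([ray(t,p,20) for p in C]);print("base",Q.mean(0),[np.linalg.norm(Q[i]-Q[i-1]).round(1) for i in range(4)])
B2=u([(60,217),(320,207),(182,331)],215,185,390/70);print([ray(s,p,21).round(1) for p in B2],"mid of opp",[ray(t,p,21).round(1) for p in B])
E
```

```text
platen hole top,scene [512.45600773 116.79778847  90.        ] [514.15430448 120.67840094  90.        ]  flange centre [512.41904065 115.00376773  12.        ] hub [515.19573158 120.66255784  90.        ]
tflange 79.0 -59.8
tflange 74.7 -150.5
tflange 75.5 120.6
tflange 75.3 32.2
shub 39.9 121.6
shub 37.1 34.1
shub 38.3 -56.4
shub 38.6 -143.5
rod [ 496.27578644 -180.72845512  185.        ] [ 497.87350509 -181.28175404  185.        ]
bolts [ 496.17253709 -183.87047496   21.        ]
base [ 496.09115171 -183.69560519   20.        ] [np.float64(127.2), np.float64(130.4), np.float64(128.1), np.float64(127.0)]
[array([ 459.5, -239.9,   21. ]), array([ 535.4, -120.6,   21. ]), array([ 557.3, -218. ,   21. ])] mid of opp [array([ 533.6, -123.6,   21. ]), array([ 556.2, -221.6,   21. ]), array([ 459. , -243.9,   21. ]), array([ 436. , -146.3,   21. ])]
```

```bash
cat >> h.py <<'E'
def rel(target,yaw_deg,st,tilt=True):
    """shift (cm) and rotvec in tool axes from measured pose to a pointing-down pose"""
    R0=R.from_euler("xyz",st["eef_rot"]);R1=R.from_euler("xyz",[np.pi,0,np.radians(yaw_deg)])
    return (R0.inv().apply(np.array(target)-st["eef_pos"])/10).round(3),(R0.inv()*R1).as_rotvec().round(4)
def show(st): print("t",round(st["clock"],2),"p",st["eef_pos"].round(2),"rpy",np.degrees(st["eef_rot"]).round(2),"F",st["wrist_force"].round(2),"M",st["moment"].round(3),"gap",round(st["finger_gap"],2))
E
python3 - <<'E'
from h import *;from cell import *
st=read_state();show(st);print(rel([513.5,118,205],122,st))
E
```

```text
t 0.15 p [233.58 497.73 205.04] rpy [-179.95   -0.    154.86] F [-0.09  0.16  0.19] M [ 0.064  0.011 -0.002] gap 93.77
(array([-4.1472e+01, -2.2485e+01,  2.0000e-02]), array([-8.000e-04,  2.000e-04,  5.735e-01]))
```

Call:
{"fn": "servo_tool", "kwargs": {"series": [[-2.1, -1.1, 0, 0, 0, 0.03], [-5.5, -3.0, 0, 0, 0, 0.08], [-9, -4.9, 0, 0, 0, 0.13], [-12.5, -6.8, 0, 0, 0, 0.18], [-16, -8.7, 0, 0, 0, 0.23], [-19.5, -10.6, 0, 0, 0, 0.28], [-23, -12.5, 0, 0, 0, 0.33], [-26.5, -14.4, 0, 0, 0, 0.38], [-30, -16.3, 0, 0, 0, 0.43], [-33, -17.9, 0, 0, 0, 0.48]]}}

```text
clock: 0.98
eef_pos: [457.3, 193.4, 205.4]
eef_rot: [-3.141, 0.0, 2.22]
wrist_force: [0.5, 0.2, 1.1]
finger_gap: 93.9
```

```bash
python3 - <<'E'
from h import *;from cell import *
st=read_state();show(st);print(rel([513.5,118,205],122,st))
E
```

```text
t 0.98 p [457.32 193.39 205.41] rpy [-1.7999e+02  1.0000e-02  1.2718e+02] F [0.46 0.23 1.12] M [-0.032 -0.017  0.062] gap 93.92
(array([-9.401, -0.08 ,  0.042]), array([-0.0001,  0.0001,  0.0904]))
```

Call:
{"fn": "servo_tool", "kwargs": {"series": [[-2.5, 0, 0, 0, 0, 0.03], [-5, 0, 0, 0, 0, 0.06], [-7, 0, 0, 0, 0, 0.08], [-8.5, 0, 0, 0, 0, 0.09], [-9.4, 0, 0, 0, 0, 0.09], [-9.4, 0, 0, 0, 0, 0.09], [-9.4, 0, 0, 0, 0, 0.09], [-9.4, 0, 0, 0, 0, 0.09], [-9.4, 0, 0, 0, 0, 0.09], [-9.4, 0, 0, 0, 0, 0.09]]}}

```text
clock: 1.82
eef_pos: [513.1, 121.6, 205.6]
eef_rot: [3.141, 0.0, 2.134]
wrist_force: [-0.3, -0.1, -1.0]
finger_gap: 94.3
```

```bash
python3 - <<'E'
from h import *;from cell import *
st=read_state();show(st);c=camera("wrist");pickle.dump((c,st),open("pics/w1.pkl","wb"));cv2.imwrite("pics/w1.png",c["pixels"][:,:,::-1])
P=wpose(c,st);print(proj(c,[[513,118,90],[497,-181,185]],P))
E
```

```text
t 1.82 p [513.09 121.56 205.57] rpy [179.99   0.   122.26] F [-0.26 -0.13 -0.98] M [-0.021  0.009  0.002] gap 94.26
[[316.38437153 200.90767103]
 [141.23012272 464.6888985 ]]
```

View pics/w1.png

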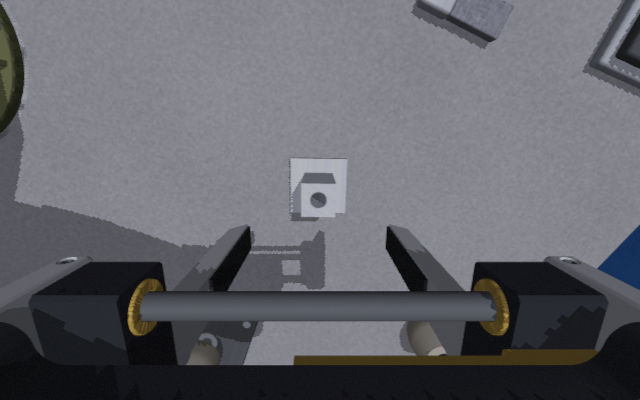

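The hub hole appears at about (318,200), squarely between the fingers, and the hub sides look aligned with the jaws. I'll measure it to sub-pixel precision.

```bash
python3 - <<'E'
from h import *
c,st=pickle.load(open("pics/w1.pkl","rb"));im=c["pixels"][:,:,::-1]
z=cv2.resize(im[145:230,275:360],None,fx=7,fy=7,interpolation=cv2.INTER_CUBIC);cv2.imwrite("pics/z1.png",z)
g=cv2.cvtColor(im,cv2.COLOR_BGR2GRAY).astype(float)
w=g[190:211,308:329];m=np.clip(170-w,0,80)
print(w[::2,::2].astype(int))
E
```

```text
[[178 177 179 177 175 174 176 178 178 177 177]
 [172 178 177 167 135 115 133 171 179 179 177]
 [177 176 136  72  70  70  74  81 138 178 179]
 [178 163  69  68  70  71  74  78  79 166 176]
 [179 133  93  83  70  69  76  78  78 140 175]
 [180 126  96 100  98  84  75  78  77 131 177]
 [177 147  96  99 100  97  96  77  77 141 178]
 [176 164 112  99 100  99  97  92  91 168 177]
 [178 177 161 115 100  99  98 113 164 176 176]
 [179 179 178 172 163 166 169 176 178 177 177]
 [175 177 179 178 176 176 178 178 180 178 178]]
```

View pics/z1.png

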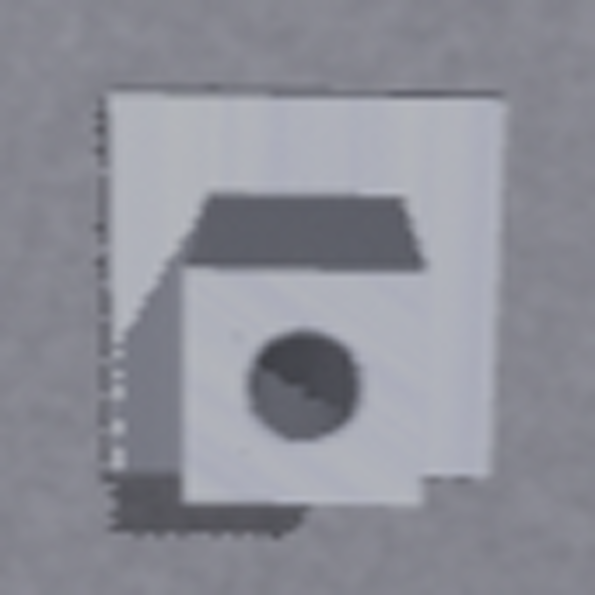

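```bash
python3 - <<'E'
from h import *;from cell import *
c,st=pickle.load(open("pics/w1.pkl","rb"));g=cv2.cvtColor(c["pixels"],cv2.COLOR_RGB2GRAY)
w=np.clip(140-g[188:213,306:331].astype(float),0,40);w/=w.sum();yy,xx=np.mgrid[188:213,306:331]
px=(float((w*xx).sum()),float((w*yy).sum()));P=wpose(c,st);H=ray(c,px,90,P);print(px,H)
print(rel([497,-181,300],122,read_state()))
E
```

```text
(317.9952475247525, 199.5788778877888) [513.695265   120.21986508  90.        ]
(array([-24.717, -17.503,  -9.447]), array([0.0002, 0.    , 0.0044]))
```

Call:
{"fn": "servo_tool", "kwargs": {"series": [[-1, -0.7, -1.5, 0, 0, 0], [-3, -2.1, -3.5, 0, 0, 0], [-5.5, -3.9, -5.5, 0, 0, 0], [-8.2, -5.8, -7.5, 0, 0, 0], [-11, -7.8, -9, 0, 0, 0], [-13.8, -9.8, -9.4, 0, 0, 0], [-16.6, -11.8, -9.4, 0, 0, 0], [-19.4, -13.7, -9.4, 0, 0, 0], [-22, -15.6, -9.4, 0, 0, 0], [-23.6, -16.7, -9.4, 0, 0, 0]]}}

```text
clock: 2.7
eef_pos: [497.3, -170.2, 299.5]
eef_rot: [-3.141, 0.0, 2.132]
wrist_force: [-0.3, 0.2, -0.3]
finger_gap: 93.9
```

Call:
{"fn": "servo_tool", "kwargs": {"series": [[-0.6, -0.4, 0, 0, 0, 0], [-1, -0.7, 0, 0, 0, 0], [-1.1, -0.8, 0, 0, 0, 0], [-1.1, -0.8, 0, 0, 0, 0], [-1.1, -0.8, 0, 0, 0, 0], [-1.1, -0.8, 0, 0, 0, 0], [-1.1, -0.8, 0, 0, 0, 0], [-1.1, -0.8, 0, 0, 0, 0], [-1.1, -0.8, 0, 0, 0, 0], [-1.1, -0.8, 0, 0, 0, 0]]}}

```text
clock: 3.53
eef_pos: [497.0, -181.2, 299.4]
eef_rot: [-3.142, -0.0, 2.133]
wrist_force: [-0.0, 0.6, 0.4]
finger_gap: 93.9
```

```bash
python3 - <<'E'
from h import *;from cell import *
st=read_state();show(st);c=camera("wrist");pickle.dump((c,st),open("pics/w2.pkl","wb"));cv2.imwrite("pics/w2.png",c["pixels"][:,:,::-1])
P=wpose(c,st);p=proj(c,[[497,-181,185]],P)[0];print(p)
im=c["pixels"][:,:,::-1];x,y=p.astype(int)
cv2.imwrite("pics/z2.png",cv2.resize(im[y-45:y+45,x-45:x+45],None,fx=6.5,fy=6.5,interpolation=cv2.INTER_CUBIC))
E
```

```text
t 3.53 p [ 496.96 -181.2   299.44] rpy [-180.     -0.    122.21] F [-0.    0.6   0.39] M [-0.042  0.072 -0.022] gap 93.86
[318.33564438 198.41725551]
```

View pics/w2.png

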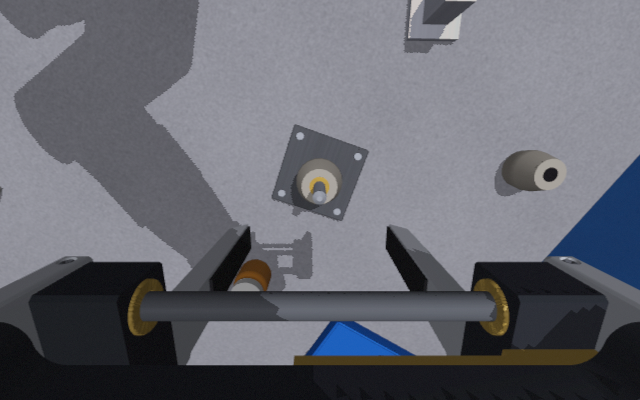

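View pics/z2.png

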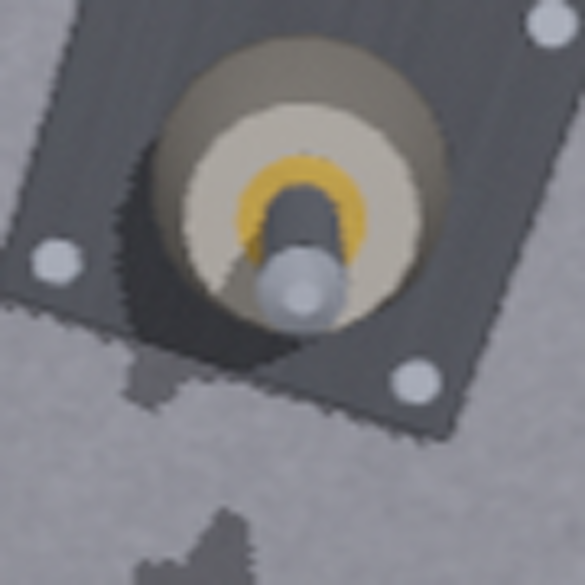

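```bash
python3 - <<'E'
from h import *;from cell import *
c,st=pickle.load(open("pics/w2.pkl","rb"));P=wpose(c,st)
px=(273+302.5/6.5-.5,153+294.5/6.5-.5);print(px,ray(c,px,185,P), ray(c,(273+301.5/6.5-.5,153+288.5/6.5-.5),180.5,P))
# nozzle top plate: visible top-face ellipse; base centre by corners not needed
print([ray(c,(273+x/6.5,153+y/6.5),144,P).round(1) for x,y in((184,217),(419,217),(302,102),(302,330))])
print(rel([513.7,120.2,205],122,read_state()))
E
```

```text
(319.03846153846155, 197.80769230769232) [ 497.28450643 -180.01054329  185.        ] [ 497.19054665 -180.14251149  180.5       ]
[array([ 476.6, -187.9,  144. ]), array([ 514.4, -164.2,  144. ]), array([ 483.9, -157.5,  144. ]), array([ 507.4, -194.7,  144. ])]
(array([24.62 , 17.485,  9.445]), array([-0.    ,  0.0001,  0.0035]))
```

Call:
{"fn": "servo_tool", "kwargs": {"series": [[1, 0.7, 0, 0, 0, 0], [3, 2.1, 1, 0, 0, 0], [5.5, 3.9, 2.5, 0, 0, 0], [8.2, 5.8, 4.5, 0, 0, 0], [11, 7.8, 6.5, 0, 0, 0], [13.8, 9.8, 8, 0, 0, 0], [16.6, 11.8, 9.4, 0, 0, 0], [19.6, 13.9, 9.4, 0, 0, 0], [22.4, 15.9, 9.4, 0, 0, 0.003], [24, 17, 9.4, 0, 0, 0.003]]}}

```text
clock: 4.42
eef_pos: [512.2, 116.1, 205.4]
eef_rot: [3.142, -0.001, 2.132]
wrist_force: [-0.5, -1.2, -0.6]
finger_gap: 94.4
```

Call:
{"fn": "servo_tool", "kwargs": {"series": [[0.4, 0.3, 0, 0, 0, 0], [0.62, 0.48, 0, 0, 0, 0], [0.62, 0.48, 0, 0, 0, 0], [0.62, 0.48, 0, 0, 0, 0], [0.62, 0.48, 0, 0, 0, 0], [0.62, 0.48, 1, 0, 0, 0], [0.62, 0.48, 3, 0, 0, 0], [0.62, 0.48, 5, 0, 0, 0], [0.62, 0.48, 6.5, 0, 0, 0], [0.62, 0.48, 7, 0, 0, 0]]}}

```text
clock: 5.25
eef_pos: [512.6, 119.3, 132.6]
eef_rot: [-3.138, -0.001, 2.129]
wrist_force: [0.5, 0.2, -0.4]
finger_gap: 94.0
```

```bash
python3 - <<'E'
from h import *;from cell import *
st=read_state();show(st);c=camera("wrist");pickle.dump((c,st),open("pics/w3.pkl","wb"));cv2.imwrite("pics/w3.png",c["pixels"][:,:,::-1])
P=wpose(c,st);print(proj(c,[[513.7,120.2,90]],P)[0]);print(rel([513.7,120.2,51],122,st))
E
```

```text
t 5.25 p [512.56 119.35 132.59] rpy [-1.7980e+02 -8.0000e-02  1.2197e+02] F [ 0.5   0.24 -0.41] M [-0.076  0.052 -0.004] gap 93.96
[320.20395907 219.262512  ]
(array([1.000e-03, 1.700e-01, 8.158e+00]), array([-0.0034, -0.0014, -0.0005]))
```

View pics/w3.png

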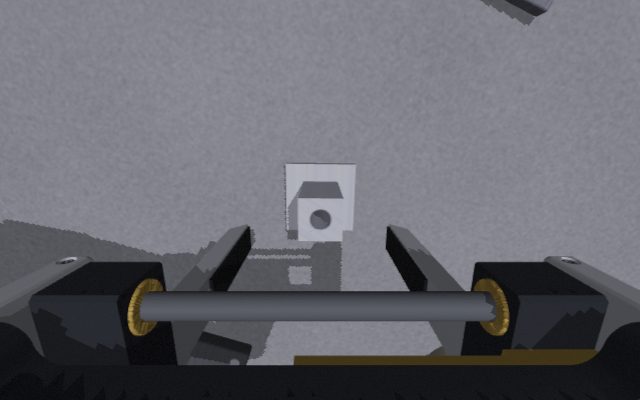

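Predicted and observed hole positions agree at (320,219), so I'm descending to grip height.

Call:
{"fn": "servo_tool", "kwargs": {"series": [[0, 0.05, 0.5, 0, 0, 0], [0, 0.1, 2, 0, 0, 0], [0, 0.1, 3.5, 0, 0, 0], [0, 0.1, 5, 0, 0, 0], [0, 0.1, 6.2, 0, 0, 0], [0, 0.1, 7.2, 0, 0, 0], [0, 0.1, 7.8, 0, 0, 0], [0, 0.1, 8, 0, 0, 0], [0, 0.1, 8, 0, 0, 0], [0, 0.1, 8, 0, 0, 0]]}}

```text
clock: 6.13
eef_pos: [514.9, 120.7, 56.1]
eef_rot: [3.141, 0.0, 2.13]
wrist_force: [1.1, -0.3, 0.3]
finger_gap: 93.9
```

```bash
python3 - <<'E'
from h import *;from cell import *
st=read_state();show(st);c=camera("wrist");pickle.dump((c,st),open("pics/w4.pkl","wb"));cv2.imwrite("pics/w4.png",c["pixels"][:,:,::-1])
P=wpose(c,st);print(proj(c,[[513.7,120.2,90]],P)[0]);print(rel([513.7,120.2,51],122,st))
E
```

```text
t 6.13 p [514.88 120.71  56.07] rpy [1.7995e+02 2.0000e-02 1.2202e+02] F [ 1.14 -0.3   0.29] M [-0.018  0.069 -0.048] gap 93.85
[316.46135451 261.34437671]
(array([ 0.019, -0.128,  0.507]), array([0.0009, 0.0003, 0.0004]))
```

View pics/w4.png

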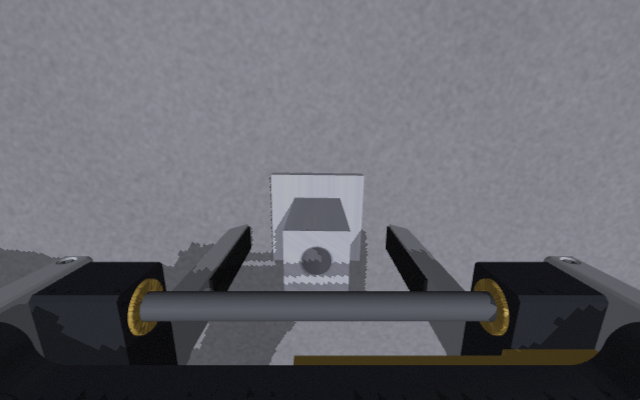

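Call:
{"fn": "servo_tool", "kwargs": {"series": [[0, -0.05, 0.2, 0, 0, 0], [0, -0.1, 0.4, 0, 0, 0], [0, -0.12, 0.5, 0, 0, 0], [0, -0.12, 0.5, 0, 0, 0], [0, -0.12, 0.5, 0, 0, 0], [0, -0.12, 0.5, 0, 0, 0], [0, -0.12, 0.5, 0, 0, 0], [0, -0.12, 0.5, 0, 0, 0], [0, -0.12, 0.5, 0, 0, 0], [0, -0.12, 0.5, 0, 0, 0]]}}

```text
clock: 7.02
eef_pos: [513.5, 120.0, 50.5]
eef_rot: [-3.142, 0.0, 2.13]
wrist_force: [1.2, 0.4, 0.1]
finger_gap: 93.9
```

```bash
python3 - <<'E'
from h import *;from cell import *
st=read_state();show(st);print(rel([513.7,120.2,51],122,st))
E
```

```text
t 7.02 p [513.5  120.03  50.45] rpy [-180.      0.    122.03] F [1.17 0.39 0.14] M [-0.083  0.029 -0.042] gap 93.93
(array([ 0.004,  0.026, -0.055]), array([-0.    ,  0.    ,  0.0005]))
```

Position is good (within 0.5 mm). Closing the jaws.

Call:
{"fn": "servo_tool", "kwargs": {"series": [[0, 0, 0, 0, 0, 0], [0, 0, 0, 0, 0, 0], [0, 0, 0, 0, 0, 0], [0, 0, 0, 0, 0, 0], [0, 0, 0, 0, 0, 0], [0, 0, 0, 0, 0, 0], [0, 0, 0, 0, 0, 0], [0, 0, 0, 0, 0, 0], [0, 0, 0, 0, 0, 0], [0, 0, 0, 0, 0, 0]], "gripper": 3.2, "grip_force": 50}}

```text
clock: 7.85
eef_pos: [513.6, 120.1, 50.5]
eef_rot: [3.141, 0.0, 2.13]
wrist_force: [-0.1, 1.2, -0.5]
finger_gap: 37.6
```

```bash
python3 - <<'E'
from h import *;from cell import *
st=read_state();show(st);c=camera("wrist");pickle.dump((c,st),open("pics/w5.pkl","wb"));cv2.imwrite("pics/w5.png",c["pixels"][:,:,::-1])
P=wpose(c,st);print(proj(c,[[513.7,120.2,90]],P)[0])
im=c["pixels"][:,:,::-1]
cv2.imwrite("pics/z5.png",cv2.resize(im[165:295,260:380],None,fx=4.5,fy=4.5,interpolation=cv2.INTER_CUBIC))
E
```

```text
t 7.85 p [513.6  120.09  50.47] rpy [179.99   0.   122.03] F [-0.06  1.24 -0.48] M [ 0.026 -0.105  0.063] gap 37.62
[318.95340746 266.27446719]
```

View pics/z5.png

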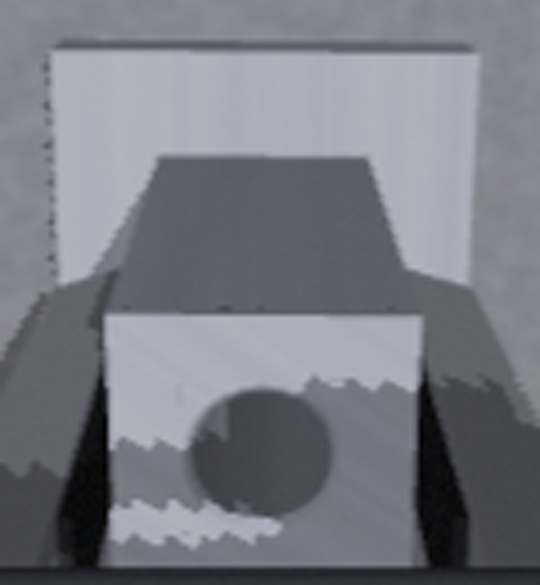

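The platen is gripped with the gap at 37.6 mm, and the hole is at about (317.6,265.5). I'm calculating the hole's offset in the tool frame, then lifting.

```bash
python3 - <<'E'
from h import *;from cell import *
c,st=pickle.load(open("pics/w5.pkl","rb"));P=wpose(c,st);H=ray(c,(317.6,265.5),90,P)
Rt=R.from_euler("xyz",st["eef_rot"]);print(H,Rt.inv().apply(H-st["eef_pos"]))
c2,s2=pickle.load(open("pics/w2.pkl","rb"));r=ray(c2,(319.04,197.8),185,wpose(c2,s2))
print(Rt.inv().apply(r-s2["eef_pos"]))
E
```

```text
[512.81650483 120.20367062  90.        ] [  0.5133406   -0.59119766 -39.53206974]
[  0.84733002   0.8827738  114.43877438]
```

Call:
{"fn": "servo_tool", "kwargs": {"series": [[0, 0, -0.5, 0, 0, 0], [0, 0, -2, 0, 0, 0], [0, 0, -4, 0, 0, 0], [0, 0, -6.5, 0, 0, 0], [0, 0, -9, 0, 0, 0], [0, 0, -12, 0, 0, 0], [0, 0, -15, 0, 0, 0], [0, 0, -18, 0, 0, 0], [0, 0, -20, 0, 0, 0], [0, 0, -21, 0, 0, 0]]}}

```text
clock: 8.73
eef_pos: [513.8, 120.1, 263.3]
eef_rot: [3.139, 0.001, 2.13]
wrist_force: [0.7, -0.1, -3.8]
finger_gap: 37.5
```

```bash
python3 - <<'E'
from h import *;from cell import *
st=read_state();show(st);print(rel([497,-181,300],122,st));print(rel([497,-181,262],122,st))
E
```

```text
t 8.73 p [513.8  120.06 263.34] rpy [1.7983e+02 7.0000e-02 1.2203e+02] F [ 0.73 -0.14 -3.83] M [-0.075 -0.03   0.013] gap 37.54
(array([-24.637, -17.38 ,  -3.686]), array([0.0029, 0.0012, 0.0005]))
(array([-24.633, -17.391,   0.114]), array([0.0029, 0.0012, 0.0005]))
```

Call:
{"fn": "servo_tool", "kwargs": {"series": [[-0.7, -0.5, 0, 0, 0, 0], [-2.2, -1.5, 0, 0, 0, 0], [-4.5, -3.1, 0, 0, 0, 0], [-7.2, -5, 0, 0, 0, 0], [-10, -7, 0, 0, 0, 0], [-13, -9.1, 0, 0, 0, 0], [-16, -11.2, 0, 0, 0, 0], [-18.8, -13.2, 0, 0, 0, 0], [-21.4, -15, 0, 0, 0, 0], [-23.2, -16.3, 0, 0, 0, 0]]}}

```text
clock: 9.57
eef_pos: [497.0, -166.0, 258.3]
eef_rot: [-3.139, -0.002, 2.128]
wrist_force: [-0.1, 0.7, -3.5]
finger_gap: 37.8
```

Call:
{"fn": "servo_tool", "kwargs": {"series": [[-0.8, -0.5, 0, 0, 0, 0], [-1.3, -0.9, 0, 0, 0, 0], [-1.42, -0.95, 0, 0, 0, 0], [-1.42, -0.95, 0, 0, 0, 0], [-1.42, -0.95, 0, 0, 0, 0], [-1.42, -0.95, 0, 0, 0, 0], [-1.42, -0.95, 0, 0, 0, 0], [-1.42, -0.95, 0, 0, 0, 0], [-1.42, -0.95, 0, 0, 0, 0], [-1.42, -0.95, 0, 0, 0, 0]]}}

```text
clock: 10.4
eef_pos: [497.9, -180.0, 260.5]
eef_rot: [3.142, 0.0, 2.13]
wrist_force: [-0.3, 0.1, -4.0]
finger_gap: 37.8
```

```bash
python3 - <<'E'
from h import *;from cell import *
st=read_state();show(st);print(rel([498.0,-180.1,263],122,st))
I=[]
for n in("wrist","top","scene"):
    c=camera(n);pickle.dump((c,st),open(f"pics/{n}6.pkl","wb"));im=c["pixels"][:,:,::-1]
    x,y,w=(230,160,190) if n=="wrist" else (345,200,100) if n=="top" else (195,130,100)
    I.append(cv2.resize(im[y:y+w*130//190,x:x+w],(400,274),interpolation=cv2.INTER_CUBIC))
I.append(I[0]*0);cv2.imwrite("pics/z6.png",np.vstack([np.hstack(I[:2]),np.hstack(I[2:])]))
E
```

```text
t 10.4 p [ 497.86 -180.01  260.49] rpy [1.8000e+02 1.0000e-02 1.2204e+02] F [-0.25  0.11 -3.96] M [-0.015  0.062  0.012] gap 37.78
(array([-0.015,  0.007, -0.251]), array([0.    , 0.0001, 0.0008]))
```

View pics/z6.png

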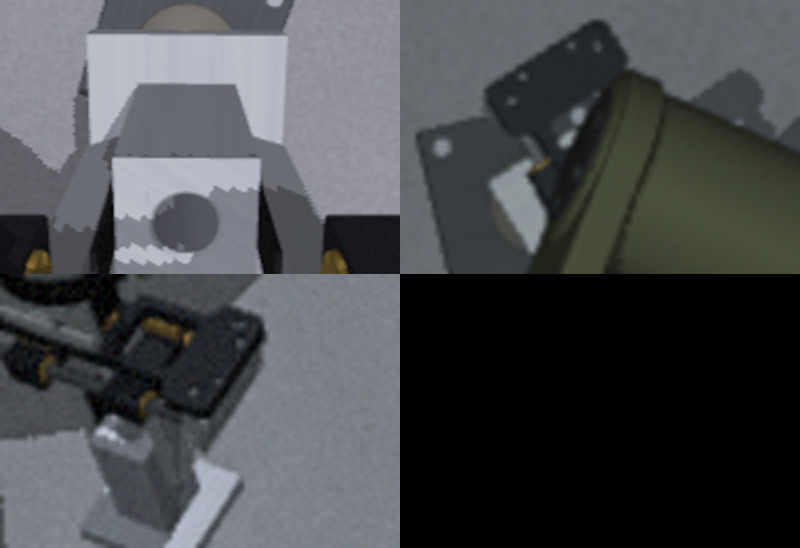

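Call:
{"fn": "servo_tool", "kwargs": {"series": [[0, 0, 0.2, 0, 0, 0], [0, 0, 0.6, 0, 0, 0], [0, 0, 1.1, 0, 0, 0], [0, 0, 1.6, 0, 0, 0], [0, 0, 2.0, 0, 0, 0], [0, 0, 2.2, 0, 0, 0], [0, 0, 2.2, 0, 0, 0], [0, 0, 2.2, 0, 0, 0], [0, 0, 2.2, 0, 0, 0], [0, 0, 2.2, 0, 0, 0]]}}

```text
clock: 11.38
eef_pos: [497.9, -180.2, 238.7]
eef_rot: [3.141, 0.0, 2.13]
wrist_force: [0.4, -0.2, -3.5]
finger_gap: 37.6
```

```bash
python3 - <<'E'
from h import *;from cell import *
st=read_state();show(st);print(rel([498.0,-180.1,238],122,st))
E
```

```text
t 11.38 p [ 497.92 -180.21  238.7 ] rpy [1.7999e+02 2.0000e-02 1.2203e+02] F [ 0.36 -0.19 -3.52] M [-0.053  0.073 -0.03 ] gap 37.63
(array([0.005, 0.012, 0.07 ]), array([0.0002, 0.0004, 0.0005]))
```

Call:
{"fn": "servo_tool", "kwargs": {"series": [[0, 0, 0.1, 0, 0, 0], [0, 0, 0.2, 0, 0, 0], [0, 0, 0.3, 0, 0, 0], [0, 0, 0.4, 0, 0, 0], [0, 0, 0.5, 0, 0, 0], [0, 0, 0.6, 0, 0, 0], [0, 0, 0.7, 0, 0, 0], [0, 0, 0.8, 0, 0, 0], [0, 0, 0.8, 0, 0, 0], [0, 0, 0.8, 0, 0, 0]]}}

```text
clock: 12.22
eef_pos: [497.8, -180.2, 230.4]
eef_rot: [-3.142, 0.0, 2.13]
wrist_force: [0.4, 0.4, -4.3]
finger_gap: 37.5
```

Call:
{"fn": "servo_tool", "kwargs": {"series": [[0, 0, 0.05, 0, 0, 0], [0, 0, 0.1, 0, 0, 0], [0, 0, 0.15, 0, 0, 0], [0, 0, 0.2, 0, 0, 0], [0, 0, 0.25, 0, 0, 0], [0, 0, 0.3, 0, 0, 0], [0, 0, 0.3, 0, 0, 0], [0, 0, 0.3, 0, 0, 0], [0, 0, 0.3, 0, 0, 0], [0, 0, 0.3, 0, 0, 0]]}}

```text
clock: 13.05
eef_pos: [497.8, -180.2, 227.5]
eef_rot: [-3.142, 0.0, 2.13]
wrist_force: [-0.4, -0.3, -3.1]
finger_gap: 37.8
```

```bash
python3 - <<'E'
from h import *;from cell import *
st=read_state();show(st);print(st["joints"].round(4))
E
```

```text
t 13.05 p [ 497.83 -180.2   227.47] rpy [-180.      0.    122.03] F [-0.42 -0.26 -3.14] M [0.018 0.06  0.046] gap 37.81
[-0.4165  0.2372  1.5485 -0.      1.3558 -0.9755]
```

Call:
{"fn": "servo_tool", "kwargs": {"series": [[0, 0, 0.05, 0, 0, 0], [0, 0, 0.1, 0, 0, 0], [0, 0, 0.15, 0, 0, 0], [0, 0, 0.2, 0, 0, 0], [0, 0, 0.25, 0, 0, 0], [0, 0, 0.3, 0, 0, 0], [0, 0, 0.3, 0, 0, 0], [0, 0, 0.3, 0, 0, 0], [0, 0, 0.3, 0, 0, 0], [0, 0, 0.3, 0, 0, 0]]}}

```text
clock: 13.88
eef_pos: [497.8, -180.2, 224.5]
eef_rot: [3.142, 0.0, 2.13]
wrist_force: [-0.2, 0.1, -3.3]
finger_gap: 37.7
```

```bash
python3 - <<'E'
from h import *;from cell import *
st=read_state();show(st)
E
```

```text
t 13.88 p [ 497.82 -180.17  224.47] rpy [180.     0.   122.03] F [-0.18  0.13 -3.29] M [-0.057 -0.032 -0.033] gap 37.7
```

Threaded: the underside is at about 174 mm with no lateral force, as moved 3 mm past the start of full engagement. The wrist picture puts the nozzle's top at roughly 119 mm, so I'll go down to about 140 mm and then more slowly.

Call:
{"fn": "servo_tool", "kwargs": {"series": [[0, 0, 0.15, 0, 0, 0], [0, 0, 0.4, 0, 0, 0], [0, 0, 0.7, 0, 0, 0], [0, 0, 1.0, 0, 0, 0], [0, 0, 1.3, 0, 0, 0], [0, 0, 1.6, 0, 0, 0], [0, 0, 1.8, 0, 0, 0], [0, 0, 1.9, 0, 0, 0], [0, 0, 2, 0, 0, 0], [0, 0, 2, 0, 0, 0]]}}

```text
clock: 14.72
eef_pos: [497.8, -180.2, 204.3]
eef_rot: [-3.142, -0.0, 2.13]
wrist_force: [-0.1, 1.2, -3.8]
finger_gap: 37.6
```

Call:
{"fn": "servo_tool", "kwargs": {"series": [[0, 0, 0.1, 0, 0, 0], [0, 0, 0.3, 0, 0, 0], [0, 0, 0.5, 0, 0, 0], [0, 0, 0.7, 0, 0, 0], [0, 0, 0.9, 0, 0, 0], [0, 0, 1.1, 0, 0, 0], [0, 0, 1.3, 0, 0, 0], [0, 0, 1.4, 0, 0, 0], [0, 0, 1.4, 0, 0, 0], [0, 0, 1.4, 0, 0, 0]]}}

```text
clock: 15.55
eef_pos: [497.8, -180.2, 190.4]
eef_rot: [-3.142, 0.0, 2.13]
wrist_force: [0.0, -0.4, -3.7]
finger_gap: 37.2
```

```bash
python3 - <<'E'
from h import *;from cell import *
st=read_state();show(st)
E
```

```text
t 15.55 p [ 497.84 -180.2   190.45] rpy [-180.      0.    122.03] F [ 0.01 -0.43 -3.7 ] M [-0.033 -0.003  0.04 ] gap 37.24
```

Call:
{"fn": "servo_tool", "kwargs": {"series": [[0, 0, 0.1, 0, 0, 0], [0, 0, 0.3, 0, 0, 0], [0, 0, 0.5, 0, 0, 0], [0, 0, 0.7, 0, 0, 0], [0, 0, 0.9, 0, 0, 0], [0, 0, 1.1, 0, 0, 0], [0, 0, 1.3, 0, 0, 0], [0, 0, 1.3, 0, 0, 0], [0, 0, 1.3, 0, 0, 0], [0, 0, 1.3, 0, 0, 0]]}}

```text
clock: 16.38
eef_pos: [497.9, -180.2, 177.5]
eef_rot: [3.142, 0.0, 2.13]
wrist_force: [0.0, 0.5, -3.2]
finger_gap: 37.7
```

Call:
{"fn": "servo_tool", "kwargs": {"series": [[0, 0, 0.04, 0, 0, 0], [0, 0, 0.08, 0, 0, 0], [0, 0, 0.12, 0, 0, 0], [0, 0, 0.16, 0, 0, 0], [0, 0, 0.2, 0, 0, 0], [0, 0, 0.24, 0, 0, 0], [0, 0, 0.28, 0, 0, 0], [0, 0, 0.32, 0, 0, 0], [0, 0, 0.36, 0, 0, 0], [0, 0, 0.4, 0, 0, 0]]}}

```text
clock: 17.22
eef_pos: [497.8, -180.2, 173.4]
eef_rot: [-3.142, 0.0, 2.13]
wrist_force: [-0.2, 0.5, -3.4]
finger_gap: 37.8
```

```bash
python3 - <<'E'
from h import *;from cell import *
st=read_state();show(st)
E
```

```text
t 17.22 p [ 497.83 -180.17  173.4 ] rpy [-180.      0.    122.03] F [-0.17  0.48 -3.4 ] M [0.006 0.002 0.021] gap 37.76
```

Underside is at about 123 mm with no contact yet. Continuing in 2.5 mm steps.

Call:
{"fn": "servo_tool", "kwargs": {"series": [[0, 0, 0.03, 0, 0, 0], [0, 0, 0.06, 0, 0, 0], [0, 0, 0.09, 0, 0, 0], [0, 0, 0.12, 0, 0, 0], [0, 0, 0.15, 0, 0, 0], [0, 0, 0.18, 0, 0, 0], [0, 0, 0.21, 0, 0, 0], [0, 0, 0.24, 0, 0, 0], [0, 0, 0.27, 0, 0, 0], [0, 0, 0.3, 0, 0, 0]]}}

```text
clock: 18.05
eef_pos: [497.8, -180.2, 170.4]
eef_rot: [3.142, -0.0, 2.13]
wrist_force: [0.5, -0.3, -3.8]
finger_gap: 37.4
```

Call:
{"fn": "servo_tool", "kwargs": {"series": [[0, 0, 0.03, 0, 0, 0], [0, 0, 0.06, 0, 0, 0], [0, 0, 0.09, 0, 0, 0], [0, 0, 0.12, 0, 0, 0], [0, 0, 0.15, 0, 0, 0], [0, 0, 0.18, 0, 0, 0], [0, 0, 0.21, 0, 0, 0], [0, 0, 0.24, 0, 0, 0], [0, 0, 0.27, 0, 0, 0], [0, 0, 0.3, 0, 0, 0]]}}

```text
clock: 18.88
eef_pos: [497.9, -180.2, 167.5]
eef_rot: [3.142, 0.0, 2.13]
wrist_force: [0.4, -0.3, 1.1]
finger_gap: 37.7
```

Contact with the nozzle: Fz rose from −3.7 to +1.1 N, so the push is about 4.8 N, which is the sliding force. Continuing in small steps.

Call:
{"fn": "servo_tool", "kwargs": {"series": [[0, 0, 0.03, 0, 0, 0], [0, 0, 0.06, 0, 0, 0], [0, 0, 0.09, 0, 0, 0], [0, 0, 0.12, 0, 0, 0], [0, 0, 0.15, 0, 0, 0], [0, 0, 0.17, 0, 0, 0], [0, 0, 0.19, 0, 0, 0], [0, 0, 0.21, 0, 0, 0], [0, 0, 0.23, 0, 0, 0], [0, 0, 0.25, 0, 0, 0]]}}

```text
clock: 19.72
eef_pos: [497.9, -180.2, 165.0]
eef_rot: [3.142, 0.0, 2.13]
wrist_force: [-1.8, -1.0, 0.9]
finger_gap: 37.6
```

```bash
python3 - <<'E'
from h import *;from cell import *
st=read_state();show(st)
E
```

```text
t 19.72 p [ 497.86 -180.19  164.95] rpy [1.8000e+02 1.0000e-02 1.2203e+02] F [-1.81 -1.05  0.94] M [-0.089  0.258  0.007] gap 37.55
```

Call:
{"fn": "servo_tool", "kwargs": {"series": [[0, 0, 0.03, 0, 0, 0], [0, 0, 0.06, 0, 0, 0], [0, 0, 0.09, 0, 0, 0], [0, 0, 0.12, 0, 0, 0], [0, 0, 0.15, 0, 0, 0], [0, 0, 0.17, 0, 0, 0], [0, 0, 0.19, 0, 0, 0], [0, 0, 0.21, 0, 0, 0], [0, 0, 0.23, 0, 0, 0], [0, 0, 0.25, 0, 0, 0]]}}

```text
clock: 20.55
eef_pos: [497.9, -180.2, 162.4]
eef_rot: [3.142, 0.0, 2.13]
wrist_force: [-1.3, -0.1, 1.5]
finger_gap: 37.8
```

```bash
python3 - <<'E'
from h import *;from cell import *
st=read_state();show(st)
E
```

```text
t 20.55 p [ 497.85 -180.17  162.44] rpy [180.     0.   122.03] F [-1.34 -0.11  1.53] M [-0.152  0.316 -0.022] gap 37.85
```

Call:
{"fn": "servo_tool", "kwargs": {"series": [[0, 0, 0.03, 0, 0, 0], [0, 0, 0.06, 0, 0, 0], [0, 0, 0.09, 0, 0, 0], [0, 0, 0.12, 0, 0, 0], [0, 0, 0.15, 0, 0, 0], [0, 0, 0.17, 0, 0, 0], [0, 0, 0.19, 0, 0, 0], [0, 0, 0.21, 0, 0, 0], [0, 0, 0.23, 0, 0, 0], [0, 0, 0.25, 0, 0, 0]]}}

```text
clock: 21.38
eef_pos: [498.0, -180.3, 161.1]
eef_rot: [3.141, 0.001, 2.13]
wrist_force: [-4.5, 1.2, 14.8]
finger_gap: 37.7
```

```bash
python3 - <<'E'
from h import *;from cell import *
st=read_state();show(st)
E
```

```text
t 21.38 p [ 498.01 -180.32  161.13] rpy [1.7997e+02 6.0000e-02 1.2203e+02] F [-4.55  1.2  14.77] M [ 0.2    1.406 -0.047] gap 37.7
```

The push is now about 18 N and growing with travel, so the nozzle looks home. There is a lateral force of −4.5 N in x, so I'll ease sideways, back off slightly to about 15 N and hold.

Call:
{"fn": "servo_tool", "kwargs": {"series": [[0.01, -0.015, -0.02, 0, 0, 0], [0.02, -0.03, -0.04, 0, 0, 0], [0.02, -0.03, -0.04, 0, 0, 0], [0.02, -0.03, -0.04, 0, 0, 0], [0.02, -0.03, -0.04, 0, 0, 0], [0.02, -0.03, -0.04, 0, 0, 0], [0.02, -0.03, -0.04, 0, 0, 0], [0.02, -0.03, -0.04, 0, 0, 0], [0.02, -0.03, -0.04, 0, 0, 0], [0.02, -0.03, -0.04, 0, 0, 0]]}}

```text
clock: 22.22
eef_pos: [497.8, -180.2, 161.1]
eef_rot: [3.141, 0.001, 2.13]
wrist_force: [-1.9, -0.1, 8.7]
finger_gap: 37.6
```

```bash
python3 - <<'E'
from h import *;from cell import *
st=read_state();show(st)
E
```

```text
t 22.22 p [ 497.81 -180.22  161.13] rpy [1.7995e+02 6.0000e-02 1.2203e+02] F [-1.87 -0.12  8.7 ] M [ 0.091  0.567 -0.044] gap 37.55
```

Call:
{"fn": "servo_tool", "kwargs": {"series": [[0.005, -0.005, 0.01, 0, 0, 0], [0.005, -0.01, 0.02, 0, 0, 0], [0.005, -0.01, 0.03, 0, 0, 0], [0.005, -0.01, 0.03, 0, 0, 0], [0.005, -0.01, 0.03, 0, 0, 0], [0.005, -0.01, 0.03, 0, 0, 0], [0.005, -0.01, 0.03, 0, 0, 0], [0.005, -0.01, 0.03, 0, 0, 0], [0.005, -0.01, 0.03, 0, 0, 0], [0.005, -0.01, 0.03, 0, 0, 0]]}}

```text
clock: 23.05
eef_pos: [497.8, -180.3, 161.1]
eef_rot: [3.14, 0.001, 2.13]
wrist_force: [-1.3, 1.3, 11.0]
finger_gap: 37.5
```

```bash
python3 - <<'E'
from h import *;from cell import *
st=read_state();show(st)
E
```

```text
t 23.05 p [ 497.8  -180.27  161.13] rpy [1.7993e+02 8.0000e-02 1.2203e+02] F [-1.29  1.34 11.01] M [ 0.176  0.674 -0.037] gap 37.51
```

Call:
{"fn": "servo_tool", "kwargs": {"series": [[0, 0, 0.01, 0, 0, 0], [0, 0, 0.02, 0, 0, 0], [0, 0, 0.03, 0, 0, 0], [0, 0, 0.03, 0, 0, 0], [0, 0, 0.03, 0, 0, 0], [0, 0, 0.03, 0, 0, 0], [0, 0, 0.03, 0, 0, 0], [0, 0, 0.03, 0, 0, 0], [0, 0, 0.03, 0, 0, 0], [0, 0, 0.03, 0, 0, 0]]}}

```text
clock: 23.88
eef_pos: [497.8, -180.3, 161.1]
eef_rot: [3.14, 0.002, 2.13]
wrist_force: [-2.9, 2.0, 14.4]
finger_gap: 37.7
```

```bash
python3 - <<'E'
from h import *;from cell import *
st=read_state();show(st)
E
```

```text
t 23.88 p [ 497.84 -180.3   161.12] rpy [1.7993e+02 9.0000e-02 1.2203e+02] F [-2.87  1.96 14.43] M [ 0.238  0.866 -0.012] gap 37.66
```

Pushing at about 18 N and holding steady. To confirm the stop rather than a jam, I'll unload in steps and watch whether the rubber springs back.

Call:
{"fn": "servo_tool", "kwargs": {"series": [[0, 0, -0.01, 0, 0, 0], [0, 0, -0.02, 0, 0, 0], [0, 0, -0.04, 0, 0, 0], [0, 0, -0.06, 0, 0, 0], [0, 0, -0.08, 0, 0, 0], [0, 0, -0.1, 0, 0, 0], [0, 0, -0.1, 0, 0, 0], [0, 0, -0.1, 0, 0, 0], [0, 0, -0.1, 0, 0, 0], [0, 0, -0.1, 0, 0, 0]]}}

```text
clock: 24.72
eef_pos: [497.7, -180.2, 161.1]
eef_rot: [3.141, 0.001, 2.13]
wrist_force: [1.2, 0.2, 6.1]
finger_gap: 37.8
```

```bash
python3 - <<'E'
from h import *;from cell import *
st=read_state();show(st)
E
```

```text
t 24.72 p [ 497.7  -180.21  161.14] rpy [1.7995e+02 4.0000e-02 1.2203e+02] F [1.21 0.23 6.12] M [ 0.082 -0.005  0.049] gap 37.77
```

Call:
{"fn": "servo_tool", "kwargs": {"series": [[0, 0, -0.02, 0, 0, 0], [0, 0, -0.04, 0, 0, 0], [0, 0, -0.06, 0, 0, 0], [0, 0, -0.08, 0, 0, 0], [0, 0, -0.1, 0, 0, 0], [0, 0, -0.1, 0, 0, 0], [0, 0, -0.1, 0, 0, 0], [0, 0, -0.1, 0, 0, 0], [0, 0, -0.1, 0, 0, 0], [0, 0, -0.1, 0, 0, 0]]}}

```text
clock: 25.55
eef_pos: [497.3, -180.1, 161.6]
eef_rot: [-3.141, -0.0, 2.13]
wrist_force: [-0.1, -0.3, -3.9]
finger_gap: 37.6
```

```bash
python3 - <<'E'
from h import *;from cell import *
st=read_state();show(st)
E
```

```text
t 25.55 p [ 497.25 -180.14  161.61] rpy [-1.7999e+02 -2.0000e-02  1.2203e+02] F [-0.09 -0.34 -3.87] M [-0.027  0.038  0.038] gap 37.63
```

Free-hanging again at −3.9 N, with little spring-back seen. I'll re-press slowly, centred, to check whether it slides on at 5 N or resists at once.

Call:
{"fn": "servo_tool", "kwargs": {"series": [[-0.016, 0.025, 0.01, 0, 0, 0], [-0.016, 0.025, 0.02, 0, 0, 0], [-0.016, 0.025, 0.03, 0, 0, 0], [-0.016, 0.025, 0.04, 0, 0, 0], [-0.016, 0.025, 0.05, 0, 0, 0], [-0.016, 0.025, 0.06, 0, 0, 0], [-0.016, 0.025, 0.07, 0, 0, 0], [-0.016, 0.025, 0.08, 0, 0, 0], [-0.016, 0.025, 0.08, 0, 0, 0], [-0.016, 0.025, 0.08, 0, 0, 0]]}}

```text
clock: 26.38
eef_pos: [497.7, -180.2, 161.2]
eef_rot: [3.141, 0.0, 2.13]
wrist_force: [-0.8, 0.9, 1.5]
finger_gap: 37.7
```

```bash
python3 - <<'E'
from h import *;from cell import *
st=read_state();show(st)
E
```

```text
t 26.38 p [ 497.69 -180.23  161.17] rpy [1.7999e+02 1.0000e-02 1.2203e+02] F [-0.78  0.85  1.5 ] M [0.006 0.41  0.028] gap 37.75
```

Call:
{"fn": "servo_tool", "kwargs": {"series": [[0, 0, 0.01, 0, 0, 0], [0, 0, 0.02, 0, 0, 0], [0, 0, 0.03, 0, 0, 0], [0, 0, 0.04, 0, 0, 0], [0, 0, 0.05, 0, 0, 0], [0, 0, 0.05, 0, 0, 0], [0, 0, 0.05, 0, 0, 0], [0, 0, 0.05, 0, 0, 0], [0, 0, 0.05, 0, 0, 0], [0, 0, 0.05, 0, 0, 0]]}}

```text
clock: 27.22
eef_pos: [497.8, -180.3, 161.1]
eef_rot: [3.141, 0.001, 2.13]
wrist_force: [-3.2, 0.4, 8.4]
finger_gap: 38.1
```

```bash
python3 - <<'E'
from h import *;from cell import *
st=read_state();show(st)
E
```

```text
t 27.22 p [ 497.76 -180.28  161.15] rpy [1.7998e+02 4.0000e-02 1.2203e+02] F [-3.21  0.42  8.41] M [ 0.19   0.981 -0.054] gap 38.06
```

Call:
{"fn": "servo_tool", "kwargs": {"series": [[0.01, -0.01, 0.01, 0, 0, 0], [0.01, -0.01, 0.02, 0, 0, 0], [0.01, -0.01, 0.03, 0, 0, 0], [0.01, -0.01, 0.03, 0, 0, 0], [0.01, -0.01, 0.03, 0, 0, 0], [0.01, -0.01, 0.03, 0, 0, 0], [0.01, -0.01, 0.03, 0, 0, 0], [0.01, -0.01, 0.03, 0, 0, 0], [0.01, -0.01, 0.03, 0, 0, 0], [0.01, -0.01, 0.03, 0, 0, 0]]}}

```text
clock: 28.05
eef_pos: [497.8, -180.3, 161.2]
eef_rot: [3.141, 0.001, 2.13]
wrist_force: [-3.9, 0.6, 9.8]
finger_gap: 37.6
```

```bash
python3 - <<'E'
from h import *;from cell import *
st=read_state();show(st)
E
```

```text
t 28.05 p [ 497.77 -180.3   161.16] rpy [1.7996e+02 6.0000e-02 1.2203e+02] F [-3.91  0.64  9.83] M [0.15  1.105 0.013] gap 37.59
```

Call:
{"fn": "servo_tool", "kwargs": {"series": [[0, 0, 0.01, 0, 0, 0], [0, 0, 0.02, 0, 0, 0], [0, 0, 0.03, 0, 0, 0], [0, 0, 0.03, 0, 0, 0], [0, 0, 0.03, 0, 0, 0], [0, 0, 0.03, 0, 0, 0], [0, 0, 0.03, 0, 0, 0], [0, 0, 0.03, 0, 0, 0], [0, 0, 0.03, 0, 0, 0], [0, 0, 0.03, 0, 0, 0]]}}

```text
clock: 28.88
eef_pos: [497.8, -180.3, 161.1]
eef_rot: [3.141, 0.001, 2.13]
wrist_force: [-4.4, 1.5, 12.8]
finger_gap: 37.8
```

```bash
python3 - <<'E'
from h import *;from cell import *
st=read_state();show(st)
E
```

```text
t 28.88 p [ 497.78 -180.33  161.14] rpy [1.7996e+02 8.0000e-02 1.2203e+02] F [-4.42  1.48 12.75] M [0.244 1.28  0.019] gap 37.78
```

The nozzle again resists up to about 16.5 N at the same height (161.14 mm), so it is home. Next I'll unload to near zero and then open the jaws.

Call:
{"fn": "servo_tool", "kwargs": {"series": [[0, 0, -0.02, 0, 0, 0], [0.005, -0.01, -0.05, 0, 0, 0], [0.005, -0.01, -0.08, 0, 0, 0], [0.005, -0.01, -0.11, 0, 0, 0], [0.005, -0.01, -0.13, 0, 0, 0], [0.005, -0.01, -0.13, 0, 0, 0], [0.005, -0.01, -0.13, 0, 0, 0], [0.005, -0.01, -0.13, 0, 0, 0], [0.005, -0.01, -0.13, 0, 0, 0], [0.005, -0.01, -0.13, 0, 0, 0]]}}

```text
clock: 29.72
eef_pos: [497.5, -180.2, 161.2]
eef_rot: [3.141, 0.0, 2.13]
wrist_force: [1.6, 0.3, 1.5]
finger_gap: 37.7
```

```bash
python3 - <<'E'
from h import *;from cell import *
st=read_state();show(st)
E
```

```text
t 29.72 p [ 497.54 -180.17  161.18] rpy [1.7999e+02 2.0000e-02 1.2203e+02] F [1.63 0.26 1.52] M [-0.087 -0.354  0.069] gap 37.66
```

Call:
{"fn": "servo_tool", "kwargs": {"series": [[-0.005, 0.01, -0.02, 0, 0, 0], [-0.005, 0.01, -0.02, 0, 0, 0], [-0.005, 0.01, -0.02, 0, 0, 0], [-0.005, 0.01, -0.02, 0, 0, 0], [-0.005, 0.01, -0.02, 0, 0, 0], [-0.005, 0.01, -0.02, 0, 0, 0], [-0.005, 0.01, -0.02, 0, 0, 0], [-0.005, 0.01, -0.02, 0, 0, 0], [-0.005, 0.01, -0.02, 0, 0, 0], [-0.005, 0.01, -0.02, 0, 0, 0]]}}

```text
clock: 30.55
eef_pos: [497.4, -180.1, 161.2]
eef_rot: [-3.141, -0.0, 2.13]
wrist_force: [1.0, -0.1, -3.9]
finger_gap: 37.6
```

Call:
{"fn": "servo_tool", "kwargs": {"series": [[0, 0, 0, 0, 0, 0], [0, 0, 0, 0, 0, 0], [0, 0, 0, 0, 0, 0], [0, 0, 0, 0, 0, 0], [0, 0, 0, 0, 0, 0], [0, 0, 0, 0, 0, 0], [0, 0, 0, 0, 0, 0], [0, 0, 0, 0, 0, 0], [0, 0, 0, 0, 0, 0], [0, 0, 0, 0, 0, 0]], "gripper": 7.0}}

```text
clock: 31.38
eef_pos: [497.5, -180.2, 161.3]
eef_rot: [-3.142, -0.0, 2.13]
wrist_force: [0.4, -1.8, -0.8]
finger_gap: 69.9
```

```bash
python3 - <<'E'
from h import *;from cell import *
st=read_state();show(st)
c=camera("wrist");cv2.imwrite("pics/w7.png",c["pixels"][:,:,::-1]);pickle.dump((c,st),open("pics/w7.pkl","wb"))
E
```

```text
t 31.38 p [ 497.51 -180.17  161.34] rpy [-180.     -0.    122.03] F [ 0.39 -1.77 -0.79] M [-0.042  0.032  0.031] gap 69.95
```

View pics/w7.png

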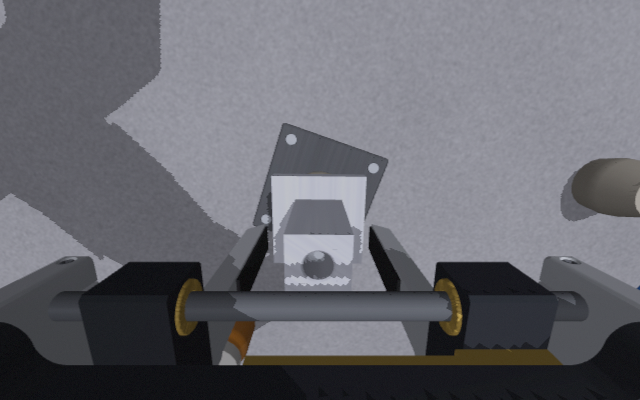

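The jaws are open. The hub sits at about (319,262) between them, with the rod visible in the hole. Lifting straight up, clear of it.

Call:
{"fn": "servo_tool", "kwargs": {"series": [[0, 0, -0.3, 0, 0, 0], [0, 0, -1, 0, 0, 0], [0, 0, -2.5, 0, 0, 0], [0, 0, -4, 0, 0, 0], [0, 0, -6, 0, 0, 0], [0, 0, -8, 0, 0, 0], [0, 0, -10, 0, 0, 0], [0, 0, -12, 0, 0, 0], [0, 0, -14, 0, 0, 0], [0, 0, -15, 0, 0, 0]]}}

```text
clock: 32.27
eef_pos: [497.8, -180.3, 314.4]
eef_rot: [3.14, 0.003, 2.13]
wrist_force: [0.0, -0.8, 0.4]
finger_gap: 70.0
```

Call:
{"fn": "servo_tool", "kwargs": {"series": [[-0.5, 0.5, 0, 0, 0, 0], [-2, 2, 0, 0, 0, 0], [-4, 4, 0, 0, 0, 0], [-6, 6, 0, 0, 0, 0], [-8, 8, 0, 0, 0, 0], [-9.5, 9.5, 0, 0, 0, 0], [-10, 10, 0, 0, 0, 0], [-10, 10, 0, 0, 0, 0], [-10, 10, 0, 0, 0, 0], [-10, 10, 0, 0, 0, 0]]}}

```text
clock: 33.1
eef_pos: [635.0, -211.8, 310.9]
eef_rot: [-3.141, -0.0, 2.13]
wrist_force: [-0.5, 0.7, 0.1]
finger_gap: 69.7
```

```bash
python3 - <<'E'
from h import *;from cell import *
st=read_state();show(st);I=[]
for n in("scene","top","wrist"):
    c=camera(n);im=c["pixels"][:,:,::-1];pickle.dump((c,st),open(f"pics/{n}8.pkl","wb"));cv2.imwrite(f"pics/{n}8.png",im)
    I.append(im)
a=cv2.resize(I[0][170:270,195:295],(400,400),interpolation=cv2.INTER_CUBIC);b=cv2.resize(I[1][200:300,330:430],(400,400),interpolation=cv2.INTER_CUBIC)
cv2.imwrite("pics/z8.png",np.hstack([a,b]))
E
```

```text
t 33.1 p [ 634.97 -211.78  310.9 ] rpy [-1.7998e+02 -3.0000e-02  1.2203e+02] F [-0.51  0.68  0.09] M [-0.068 -0.015  0.043] gap 69.71
```

View pics/z8.png

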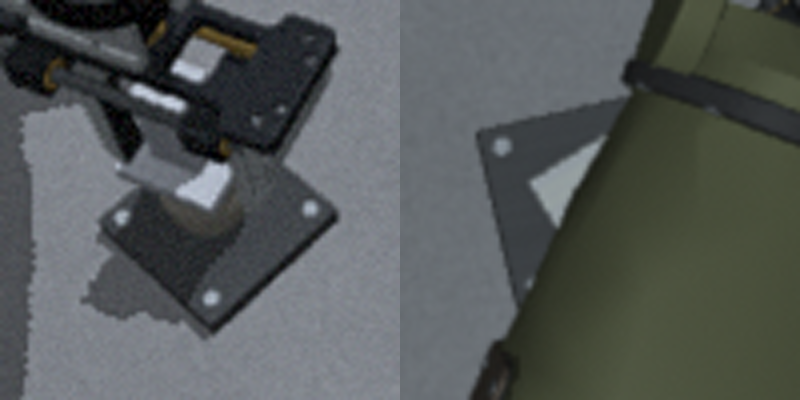

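View pics/scene8.png

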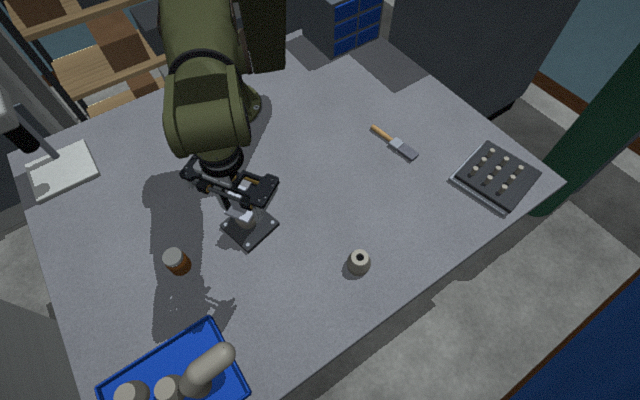

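View pics/wrist8.png

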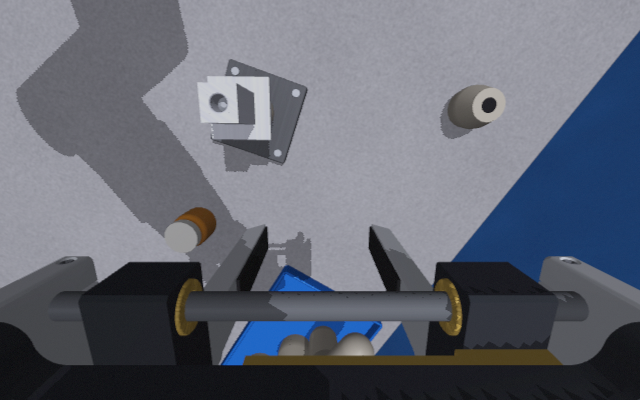

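```bash
python3 - <<'E'
from h import *
c,st=pickle.load(open("pics/wrist8.pkl","rb"));P=wpose(c,st);im=c["pixels"][:,:,::-1].copy()
im=cv2.resize(im[50:175,185:320],None,fx=4.5,fy=4.5,interpolation=cv2.INTER_CUBIC)
def sq(h,z,cx=497.6,cy=-180.1,yaw=32.03):
    a=np.radians(yaw+np.array([45,135,225,315]));return np.stack([cx+h*2**.5*np.cos(a),cy+h*2**.5*np.sin(a),np.full(4,z)],1)
for h,z in((19,110.6+90),(38,110.6+12),(38,110.6)):
    q=(proj(c,sq(h,z),P)-[185,50]+.5)*4.5
    cv2.polylines(im,[q.round().astype(np.int32)],True,(0,0,255),1)
cv2.imwrite("pics/z9.png",im)
E
```

```text
(no output)
```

View pics/z9.png

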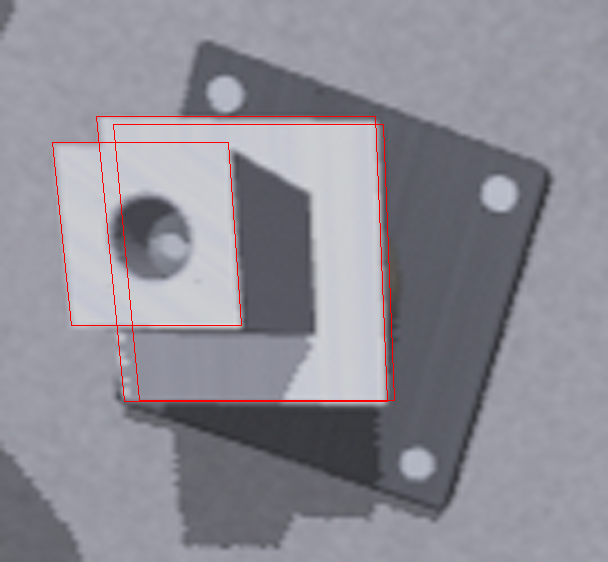

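The flat, upright model with its underside at 110.6 mm overlays the platen to within about 1 mm, and the rod is inside the hole. The spare at (359,262), the brush at (393,142) and the jar at (177,262) are where they were. Handing in.

```bash
python3 -c "
from cell import *
print(sign_off())"
```

```text
the job is handed in; nothing more can be done
None
```

I threaded the platen over the rod, pushed the nozzle down about 8 mm, and left the platen lying flat on it. I handed the job in at about 33 s.

**Threading:** I gripped the hub at 50 N and lowered it onto the rod. There was no lateral force above noise until the platen met the nozzle.

**Pushing:** The nozzle slid at about 5 N until the platen's underside was at about 110.6 mm. From there I held about 12 to 18 N for several seconds. The highest push I read was 18.5 N. Forces were only read at the end of each move, so short peaks in between weren't seen.

**Last checks:** With the robot clear, the wrist picture matches a flat, upright platen at 110.6 mm to within about 1 mm, with the rod in the hole. In the final scene picture the spare nozzle, brush and jar look unmoved.

**What disagreed:**
- **Stop stiffness:** The stop looked stiffer than the stated 0.2 mm per newton, and it barely sprang back when unloaded. I judged the nozzle home because a re-press was resisted at the same height up to about 16.5 N, far above the 5 N sliding force. I didn't measure the stop's slope itself.
- **Side force:** A side force of up to about 4.5 N appeared during the press. I put this down to friction as the arm flexed. It was about 1 N just before I let go.

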